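# Sweep the loose stoppers into the catch tray

## Robot

A 6-joint arm with a two-finger parallel gripper is mounted at the origin on a cart in front of the work surface, level with it; the furniture and walls round the work are solid. World frame = base frame: x ahead of the robot, y to its left, z up, the work surface at z = 0. Lengths are in mm, angles in rad, forces in N, time in s.
With the tool pointing down it reaches from about 275 to 825 mm from the base axis. Payload 4.9 kg.
Tool frame: the origin (TCP) lies at the very end of the fingers, on their centre line; the grasp point (between the pads) lies 19 mm behind it; z points along the fingers, y is the direction in which the jaws open and shut (so a half turn about z gives the same grasp; the last joint's range is limited). The gripper opens to 85 mm and grips with 20 to 120 N. Pads are 22 mm wide; open, the fingers measure 114 mm over their backs; the gripper's body (76 mm by 85 mm) begins 54 mm behind the grasp point. The pads swing forward as they close: fully open they stand 13 mm farther back than shut.
Start: joints at [-1.418, 0.326, -0.193, 1.052, 0, 1.437], TCP at [155.598, -527.549, 231.281] pointing down, gripper open.
Joint ranges: [-2.65, 2.65], [-0.97, 1.79], [-1.3, 1.35], [-1.93, 2.1], [-1.47, 1.37], [-3.14, 3.14]. Speed limits (rad/s): [2.57, 2.57, 3.14, 3.14, 3.14, 3.14].

## Interface

Orientations are given as [roll, pitch, yaw] about the fixed x, y, z axes, in that order (R = Rz(yaw) Ry(pitch) Rx(roll)).
In Python, from bench import bot, solve_ik, imaging gives the robot as it stands. Calls block until the motion is done:
- bot.move_ptp(position, orientation): joint-space move of the TCP to a pose.
- bot.movel(position, rot=None, max_speed=150, threshold=None): straight line of the TCP; rot=None keeps the orientation; max_speed is the mean speed in mm/s. With threshold (N) it stops when the force on the tool has changed by that much, and returns True; else False.
- bot.move_j(angles): joint-space move.
- bot.grip(opening, effort=None): opening from 0.0 (shut) to 1.0 (fully open); effort is the grip in N (None keeps the last); returns when the fingers have stopped.
- bot.dwell(seconds).
- solve_ik(position, orientation): joint angles nearest the present ones, or None.
- bot.get_state(): the state.
- imaging.capture(name): name is "side" or "top"; returns the picture (400x640x3 uint8, blue, green, red); there is no depth.
- imaging.camera_model(name): a dict with "K" (3x3 intrinsics, pixels), "k1" (the pictures are not rectified: a ray, as slopes to the right and down, at radius r is drawn at 1 + k1 r^2 times it, then the intrinsics apply), "position" and "rotation" of the camera in the world. Camera axes: x right, y up, looking along -z (the intrinsics and any distortion apply to the point x, -y, -z); pixel columns grow to the right and rows downward; lengths in mm; the calibration is good to about 2 mm. A picture is of the moment at which its call begins. camera_model takes no time and is no camera call.
A pose or a line that the arm cannot do raises bot.IKError and nothing moves.
- bot.sign_off(): hands the job in, once; it reports no verdict.
The state is a dict: "t": time; "qpos": joint angles; "joint_velocities": joint speeds; "effort": joint torques, N m; "tcp_pos": TCP position; "orientation": TCP orientation; "contact_force": force on the tool from outside, world axes, zero at the start; "wrist_torque": the same for the moment, N m; "opening": opening from 0.0 (shut) to 1.0 (fully open).
Only numpy, scipy, OpenCV 4.12 (cv2) and the standard library are available. Lean on these libraries where they do the work, as an engineer would, in place of code of your own. Each camera call takes 0.05 s, during which the arm holds its last target.

## Task

Using your closed fingers as a sweeper, gently push the three loose stoppers (two red, one brown) across the table and through the open mouth of the three-sided catch tray, until each is wholly inside past the mouth line between the posts. Keep the stoppers on the table: do not pinch, lift, squash or flick them. Leave the glass cap, mortar and matchbox where they are.

Things in the scene. Friction and masses are not known exactly. Their poses are not given: they have to be found in the camera images.
- red_stopper_a_center (a point): centre (half-way up, 11 mm above the table) of one of two red rubber stoppers, 23 mm across, 22 mm high, a loose blunt cone standing on its wide end on the bare table, mass about 20 g
- brown_stopper_center (a point): centre (half-way up, 11 mm above the table) of the brown stopper, 21 mm across, 22 mm high, a loose blunt cone standing on its wide end on the bare table, mass about 20 g
- red_stopper_b_center (a point): centre (half-way up, 11 mm above the table) of the other red rubber stopper, 23 mm across, 22 mm high, a loose blunt cone standing on its wide end on the bare table, mass about 20 g
- catch_tray: low aluminium three-sided catch tray, fixed, blue floor flush with the table. Origin: on the table, middle of its open mouth. Own +y points from the mouth to the back wall; x along the mouth line (y=0) between the two posts. Inside 130 mm wide (x -65..65), 100 mm deep; walls 6 mm thick, 24 mm high; outside, wings flare 20 mm each to y=-34 mm. The mouth faces roughly right (world -y), towards the stoppers
- glass_cap: loose glass lamp cap, 27 mm across, 27 mm high, not to be moved; origin at the centre of its underside
- white_mortar: loose white mortar, 74 mm across, 43 mm high, not to be moved; origin at the centre of its underside
- matchbox: loose matchbox 37 x 52 x 15 mm, not to be moved; origin at the centre of its underside
- red_stopper_a: the same stopper as point red_stopper_a_center; this origin is on its narrow upper end
- brown_stopper: the same stopper as point brown_stopper_center; this origin is on its narrow upper end
- red_stopper_b: the same stopper as point red_stopper_b_center; this origin is on its narrow upper end

How it is judged:
By the outcome, as a careful person would: the job done as asked, in the order asked, and still so for the second after the job is handed in, with the robot touching nothing.
It also fails if it takes over 72 s, if anything falls off the work surface, if the arm or the gripper's body presses on something with over 40 N, if the wrist force passes 120 N, or if a joint passes its speed limit or range.

## Working session

There is one attempt and no reset: what is moved stays moved. The work goes in short steps, each a Python script; the robot and the scene stay as the last script left them, time stands still between calls to the robot, and variables do not carry over. Pictures are saved under pics/ and viewed, and the job is handed in when it is done.

```bash
ls; mkdir -p pics; python3 - <<'E'
from bench import bot, solve_ik, imaging
import cv2
for n in ("top","side"):
    cv2.imwrite(f"pics/{n}0.png",imaging.capture(n)); m=imaging.camera_model(n); print(n,m)
s=bot.get_state();print(s["t"],s["orientation"],s["opening"])
E
```

```text
pics
top {'K': array([[457.63909209,   0.        , 315.36806083],
       [  0.        , 457.63909209, 197.10097314],
       [  0.        ,   0.        ,   1.        ]]), 'k1': -0.07428711770757462, 'position': array([ 359.97868689, -141.57987966, 1013.30403998]), 'rotation': array([ 0.09391709, -0.03492548, -1.59233162])}
side {'K': array([[516.09135148,   0.        , 317.40163913],
       [  0.        , 516.09135148, 208.1008504 ],
       [  0.        ,   0.        ,   1.        ]]), 'k1': -0.08689412159571193, 'position': array([ 286.30284808, -791.26892694,  604.59086513]), 'rotation': array([ 0.85442419, -0.00755653, -0.26586985])}
0.1 [-3.14008912e+00 -2.35205774e-04  2.86802454e-01] 1.0016956023902006
```

View pics/top0.png

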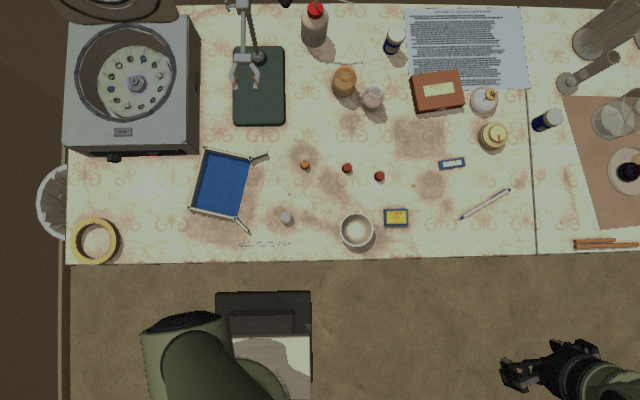

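View pics/side0.png

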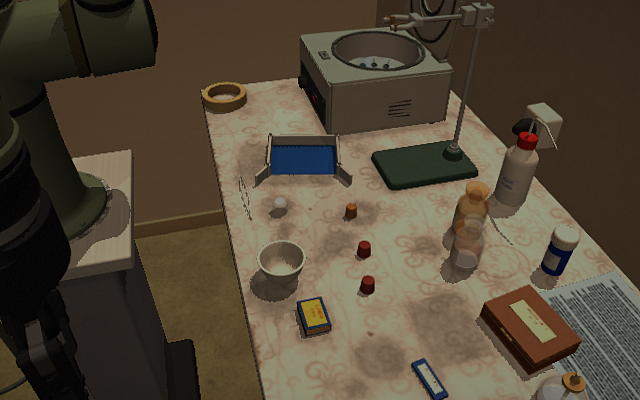

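The top view shows the brown stopper at about (305,164) and the reds at (347,168) and (379,176). The tray posts are near (252,157) and (236,218), the glass cap is at (286,218), the mortar at (357,231) and the matchbox at (396,217). Next I'll measure these.

```bash
cat > h.py <<'E'
import numpy as np, cv2
from scipy.spatial.transform import Rotation as R
from bench import bot, solve_ik, imaging
def ray(n,px):
    m=imaging.camera_model(n)
    p=cv2.undistortPoints(np.array(px,float).reshape(-1,1,2),m["K"],np.array([m["k1"],0,0,0,0])).reshape(-1,2)
    d=np.c_[p[:,0],-p[:,1],-np.ones(len(p))]@R.from_euler("xyz",m["rotation"]).as_matrix().T
    return m["position"],d
def onz(n,px,z):
    o,d=ray(n,px); return o+d*((z-o[2])/d[:,2])[:,None]
def tri(p1,p2):
    o1,d1=ray("top",p1);o2,d2=ray("side",p2);d1=d1[0]/np.linalg.norm(d1);d2=d2[0]/np.linalg.norm(d2)
    A=np.c_[d1,-d2];t=np.linalg.lstsq(A,o2-o1,rcond=None)[0]
    a=o1+t[0]*d1;b=o2+t[1]*d2
    return (a+b)/2,np.linalg.norm(a-b)
def blobs(im,lo,hi,a0,a1,sat=110,val=60,roi=None):
    h=cv2.cvtColor(im,cv2.COLOR_BGR2HSV)
    H=h[...,0].astype(int)
    mk=((H>=lo)&(H<=hi) if lo<=hi else (H>=lo)|(H<=hi))&(h[...,1]>sat)&(h[...,2]>val)
    mk=mk.astype(np.uint8)
    if roi: m2=np.zeros_like(mk);x0,y0,x1,y1=roi;m2[y0:y1,x0:x1]=mk[y0:y1,x0:x1];mk=m2
    n,l,s,c=cv2.connectedComponentsWithStats(mk)
    return [(np.round(c[i],1).tolist(),int(s[i,4]),s[i,:4].tolist()) for i in range(1,n) if a0<=s[i,4]<=a1]
E
python3 - <<'E'
from h import *
t=cv2.imread("pics/top0.png");s=cv2.imread("pics/side0.png")
for n,im,rois in(("top",t,(255,140,400,190)),("side",s,(325,190,400,300))):
    h=cv2.cvtColor(im,cv2.COLOR_BGR2HSV)
    for b in blobs(im,170,18,20,2000,150,50,rois): print(n,b,h[int(b[0][1]),int(b[0][0])],onz(n,[b[0]],11).round(1))
b=blobs(t,100,125,500,9000,120,50,(180,130,270,240));print(b)
h=cv2.cvtColor(t,cv2.COLOR_BGR2HSV)
# pictures
c=cv2.resize(t[130:260,170:300],None,fx=5,fy=5,interpolation=cv2.INTER_CUBIC)[:600];cv2.imwrite("pics/c1.png",c)
c=cv2.resize(t[140:260,270:430],None,fx=5,fy=5,interpolation=cv2.INTER_CUBIC);cv2.imwrite("pics/c2.png",c)
c=cv2.resize(s[120:240,230:390],None,fx=5,fy=5,interpolation=cv2.INTER_CUBIC);cv2.imwrite("pics/c3.png",c)
E
```

```text
top ([304.2, 164.3], 45, [301, 161, 8, 8]) [ 14 163 160] [[ 527.1 -155.4   11. ]]
top ([346.5, 167.5], 55, [342, 164, 9, 8]) [  4 165 133] [[ 518.4 -249.2   11. ]]
top ([379.0, 175.4], 61, [375, 172, 9, 8]) [  5 167 134] [[ 499.6 -321.4   11. ]]
side ([351.5, 209.2], 88, [347, 203, 10, 14]) [ 13 198 111] [[ 526.7 -152.6   11. ]]
side ([364.1, 244.5], 74, [359, 241, 11, 8]) [  5 198 102] [[ 519.5 -240.7   11. ]]
side ([367.7, 280.0], 90, [362, 276, 12, 9]) [  5 192 101] [[ 499.9 -314.    11. ]]
[([221.7, 183.8], 2517, [194, 152, 56, 64])]
```

View pics/c1.png

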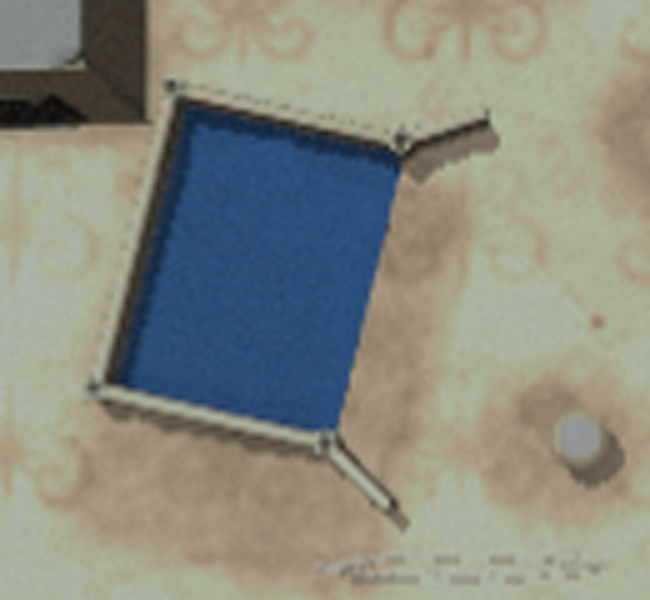

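View pics/c2.png

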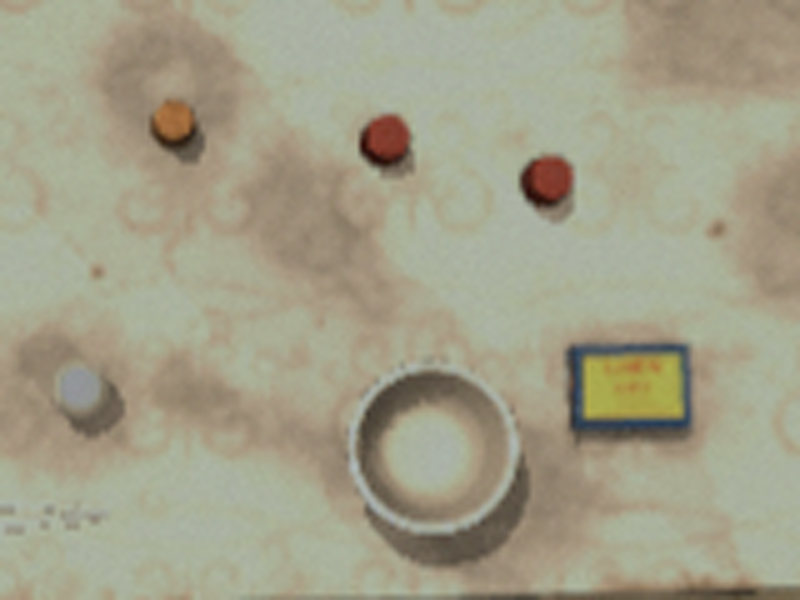

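View pics/c3.png

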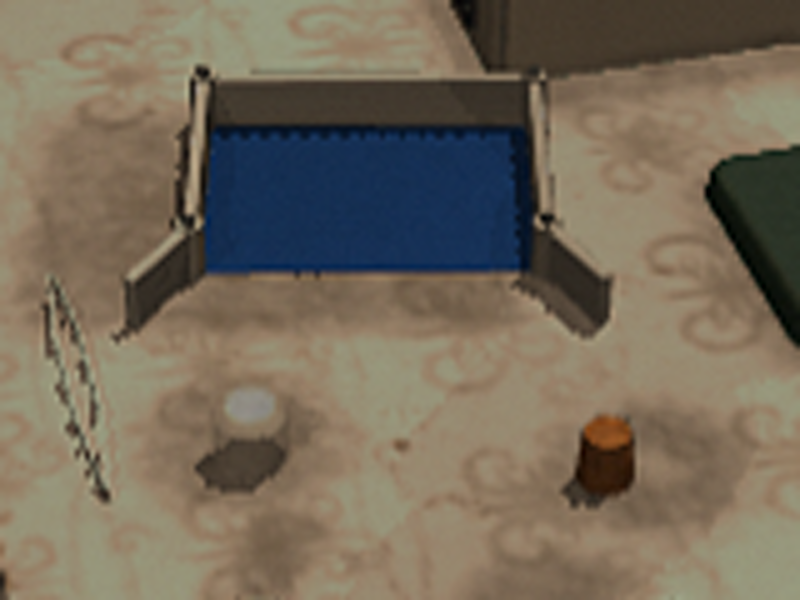

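The crops show the mouth line running from floor corners (250,163) to (238,216), with post tops at (250.2,157.6) and (235,218). All three stoppers are upright and apart. The glass cap sits to the right of the brown stopper's path.

```bash
python3 - <<'E'
from h import *
C=lambda x,y:(170+x/5,130+y/5)
D=lambda x,y:(230+x/5,120+y/5)
P=lambda n,p,z:print(n,onz(n,p,z)[:,:2].round(1).tolist())
print("posts z24");P("top",[C(401,138),C(325,440)],24);P("side",[D(545,218),D(188,218)],24)
print("back posts z24");P("top",[C(172,87),C(95,387)],24);P("side",[D(535,75),D(202,72)],24)
print("floor mouth z0");P("top",[C(400,165),C(340,430)],0);P("side",[D(525,270),D(205,270)],0)
print("wing tips z24");P("top",[C(488,113),C(392,506)],24)
print("cap z27");P("top",[C(580,438)],27);P("side",[D(250,405)],27)
F=lambda x,y:(270+x/5,140+y/5)
print("mortar rim z43");P("top",[F(434,447)],43)
print("matchbox z15");P("top",[F(572,346),F(690,346),F(688,430),F(573,430)],15)
print("stop tops z22");P("top",[F(175,121),F(387,138),F(548,180)],22);P("side",[D(608,432),(364.1,244.5),(367.7,280.0)],22)
print(tri(F(387,138),(364.1,243.5)),tri(F(175,121),D(608,432)),tri(F(548,180),(367.7,279)))
m=blobs(cv2.imread("pics/top0.png"),100,125,500,9000,120,50,(180,130,270,240))
E
```

```text
posts z24
top [[541.7, -37.6], [410.4, -3.9]]
side [[539.4, -34.9], [408.0, -0.5]]
back posts z24
top [[566.1, 62.4], [435.1, 95.4]]
side [[564.7, 61.2], [433.0, 97.9]]
floor mouth z0
top [[533.9, -34.6], [415.9, -7.2]]
side [[532.4, -34.3], [412.9, -2.9]]
wing tips z24
top [[552.1, -75.7], [381.4, -32.5]]
cap z27
top [[409.0, -113.8]]
side [[407.1, -117.8]]
mortar rim z43
top [[380.1, -264.1]]
matchbox z15
top [[423.8, -330.0], [422.7, -382.7], [385.7, -380.3], [386.8, -329.2]]
stop tops z22
top [[525.4, -157.1], [516.5, -250.0], [496.7, -320.7]]
side [[524.7, -157.5], [515.1, -250.9], [495.9, -322.9]]
(array([ 515.8776572 , -249.82230415,   23.05899729]), np.float64(0.8234619129159652)) (array([ 525.21223952, -156.99074251,   21.52227031]), np.float64(0.6376377011427931)) (array([ 496.72818388, -320.72383559,   21.63486707]), np.float64(0.04653694546807266))
```

Both views agree to within about 3 mm, the stopper tops triangulate at 22–23 mm, and the posts are 136 mm apart, as they should be. I'll push the brown stopper first.

```bash
cat >> h.py <<'E'
O=np.array([474.9,-19.2]); Y=np.array([.243,.970]);Y/=np.linalg.norm(Y);X=np.array([Y[1],-Y[0]])
T=lambda w:np.array([(np.array(w)-O)@X,(np.array(w)-O)@Y])
W=lambda t:O+t[0]*X+t[1]*Y
RAD=11.0
def push(w,target,r,gap=9,z=5,speed=50,hi=80):
    w=np.array(w);g=W(target);u=(g-w)/np.linalg.norm(g-w);yaw=np.arctan2(u[1],u[0])
    s=w-u*(RAD+r+gap); e=g-u*(RAD+r); ori=[np.pi,0,yaw]
    print("start",s.round(),"end",e.round(),"yaw",round(yaw,3))
    bot.move_ptp([*s,hi],ori)
    bot.movel([*s,z],max_speed=90)
    st=bot.get_state();print(st["t"],st["tcp_pos"].round(1) if hasattr(st["tcp_pos"],'round') else st["tcp_pos"],np.round(st["contact_force"],2))
    return s,e,u,ori
def finish(e,u,z=5,speed=50,hi=80):
    bot.movel([*e,z],max_speed=speed)
    print("F",np.round(bot.get_state()["contact_force"],2))
    bot.movel([*(e-u*18),z],max_speed=60); bot.movel([*(e-u*18),hi],max_speed=150)
    print(bot.get_state()["t"])
E
python3 - <<'E'
from h import *
for p in ([525.3,-157],[516,-250],[496.5,-321.5],[408,-115.8],[380,-264]): print(T(p).round(1))
bot.grip(0.0,20)
bot.move_ptp([470,-330,150],[np.pi,0,1.6])
s,e,u,o=push([525.3,-157],[32,42],10.5)
cv2.imwrite("pics/s1.png",imaging.capture("side"))
bot.movel([*(s+u*40),5],max_speed=45)
cv2.imwrite("pics/s2.png",imaging.capture("side"));print(bot.get_state()["contact_force"])
a=cv2.imread("pics/s1.png")[130:330,230:430];b=cv2.imread("pics/s2.png")[130:330,230:430]
cv2.imwrite("pics/s12.png",cv2.resize(np.hstack([a,b]),(800,400)))
E
```

```text
[  82.4 -121.4]
[  96.  -213.9]
[  94.4 -288. ]
[ -41.4 -110. ]
[ -32.6 -260.5]
start [ 527. -187.] end [517.  -8.] yaw 1.624
3.975 [ 527.4 -187.8    5.5] [0.04 0.17 0.6 ]
[ 0.31603391  0.64995034 -0.67462474]
```

View pics/s12.png

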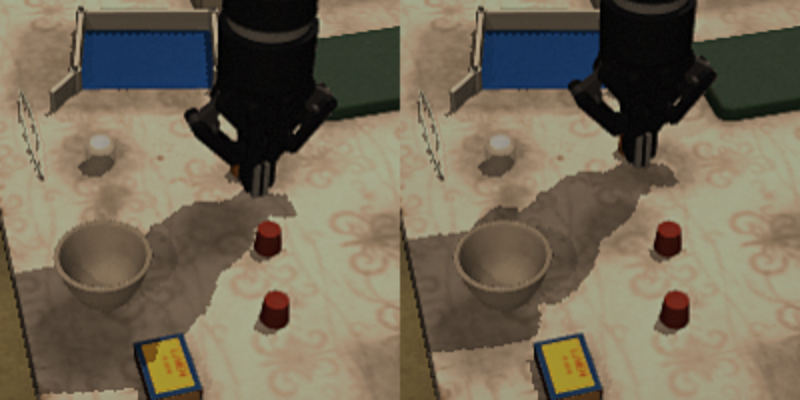

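The side view shows the fingers behind the brown stopper, which is hidden from this angle. The top camera should tell more.

```bash
python3 - <<'E'
from h import *
a=imaging.capture("top")[120:270,180:400]
cv2.imwrite("pics/t1.png",cv2.resize(a,(792,540)))
E
```

```text
(no output)
```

View pics/t1.png

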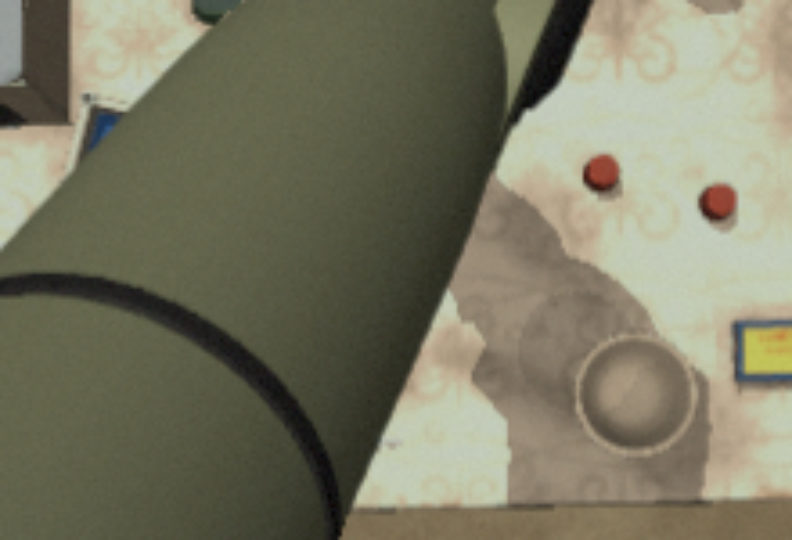

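The arm hides the stopper in the top view too. I'll push to just before the wings, back off and check from the side.

```bash
python3 - <<'E'
from h import *
w=np.array([525.3,-157]);g=W([32,42]);u=(g-w)/np.linalg.norm(g-w);s=w-u*30.5
p=s+u*70
bot.movel([*p,5],max_speed=45);print(bot.get_state()["contact_force"])
bot.movel([*(p-u*15),5],max_speed=60);q=p-u*60; bot.movel([*q,130],max_speed=150)
im=imaging.capture("side");print(bot.get_state()["t"]);cv2.imwrite("pics/s3.png",im)
for b in blobs(im,8,18,20,400,150,50,(250,140,400,230)): print(b,onz("side",[b[0]],11))
cv2.imwrite("pics/s3c.png",cv2.resize(im[100:300,210:430],(660,600)))
E
```

```text
[0.19280593 0.55080602 0.3689106 ]
7.4667
([337.7, 190.2], 112, [333, 184, 10, 14]) [[518.6848523  -96.02730076  11.        ]]
```

View pics/s3c.png

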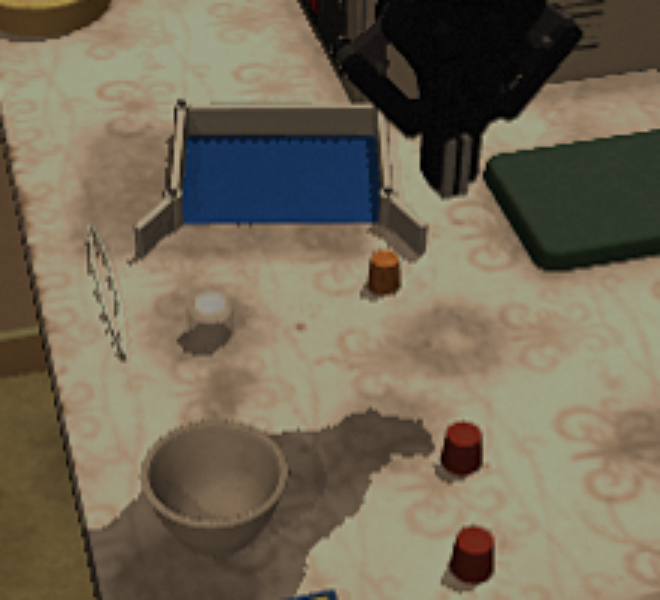

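The brown stopper is upright at (337.7,190.2) px, which is (519,-96). That is within 4 mm of the prediction, so pushing works. I'll re-aim and push it in, then push red a.

```bash
python3 - <<'E'
from h import *
print(T([519.5,-97]))
s,e,u,o=push([519.5,-97],[32,42],10.5,hi=60)
finish(e,u,speed=45,hi=70)
s,e,u,o=push([516,-250],[0,42],11.5)
# first part, then look
m=s+u*(9+120)
bot.movel([*m,5],max_speed=50)
bot.movel([*(m-u*15),5],max_speed=60);bot.movel([*(m-u*60),130],max_speed=150)
im=imaging.capture("side");print(bot.get_state()["t"]);cv2.imwrite("pics/s4.png",im)
for b in blobs(im,170,18,20,400,150,50,(250,120,400,300)): print(b,onz("side",[b[0]],11).round(1),T(onz("side",[b[0]],11)[0,:2]))
cv2.imwrite("pics/s4c.png",cv2.resize(im[100:300,210:430],(660,600)))
E
```

```text
[ 62.16898533 -64.62984808]
start [ 520. -127.] end [517.  -8.] yaw 1.601
8.6583 [ 520.9 -127.9    5.4] [0.92 0.15 0.42]
F [ 0.28 -0.13 -0.8 ]
12.5083
start [ 520. -281.] end [488.  -1.] yaw 1.684
14.4917 [ 520.  -281.6    5.5] [ 0.39  0.03 -0.09]
18.7083
([316.2, 157.9], 108, [312, 151, 10, 14]) [[507.1  11.6  11. ]] [23.7769949  37.67698148]
([334.5, 200.0], 58, [330, 197, 10, 7]) [[ 505.1 -121.1   11. ]] [ 54.03397267 -91.55235088]
([367.8, 280.0], 92, [362, 276, 12, 9]) [[ 500.  -314.1   11. ]] [  96.02705062 -279.92416994]
```

View pics/s4c.png

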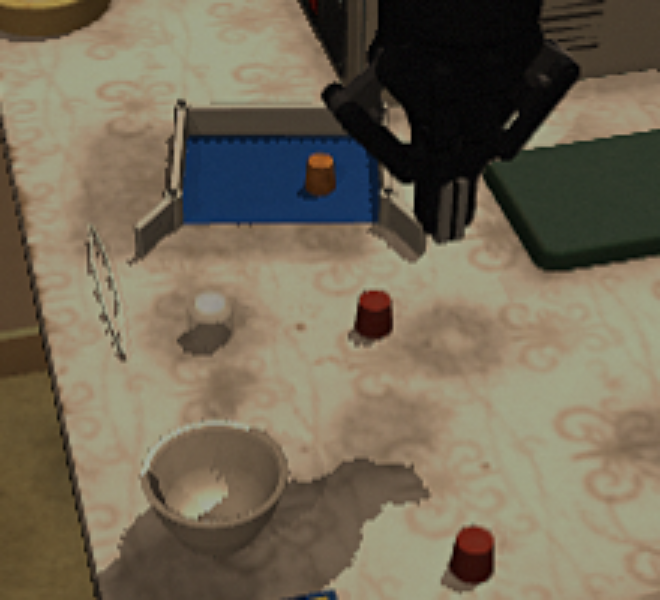

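The brown stopper stands inside the tray at (316,158) px, which is tray coordinates (24,38). Red a is upright at (334.5,200) on its predicted path. I'll finish red a, then do the first part of red b.

```bash
python3 - <<'E'
from h import *
w=onz("side",[[334.5,200.0]],22)[0,:2];print(w,T(w))
s,e,u,o=push(w,[-8,42],11.5,hi=60)
finish(e,u,speed=45,hi=70)
s,e,u,o=push([496.3,-321.5],[-36,42],11.5)
m=s+u*(9+170)
bot.movel([*m,5],max_speed=50)
bot.movel([*(m-u*15),5],max_speed=60);bot.movel([*(m-u*60),130],max_speed=150)
im=imaging.capture("side");print(bot.get_state()["t"]);cv2.imwrite("pics/s5.png",im)
for b in blobs(im,170,18,20,400,150,50,(250,120,400,300)): p=onz("side",[b[0]],22)[0,:2];print(b,p.round(1),T(p))
cv2.imwrite("pics/s5c.png",cv2.resize(im[100:300,210:430],(660,600)))
E
```

```text
[ 501.01253042 -133.55700891] [  53.11926223 -104.58362067]
start [ 506. -165.] end [481.   1.] yaw 1.72
19.9 [ 506.2 -165.1    5.5] [-0.31 -0.34  0.64]
F [-0.39 -0.24 -0.19]
24.8167
start [ 500. -353.] end [453.   8.] yaw 1.701
27.075 [ 500.8 -353.1    5.5] [ 0.66  1.   -0.55]
32.2917
([300.3, 153.0], 38, [296, 151, 9, 5]) [477.2  20.5] [-7.44974249 39.07352685]
([314.2, 161.7], 24, [312, 158, 7, 7]) [496.  -14.4] [19.35283204  9.77187242]
([322.6, 210.7], 63, [318, 207, 11, 8]) [ 473.2 -155.6] [  31.47732685 -132.70586   ]
```

View pics/s5c.png

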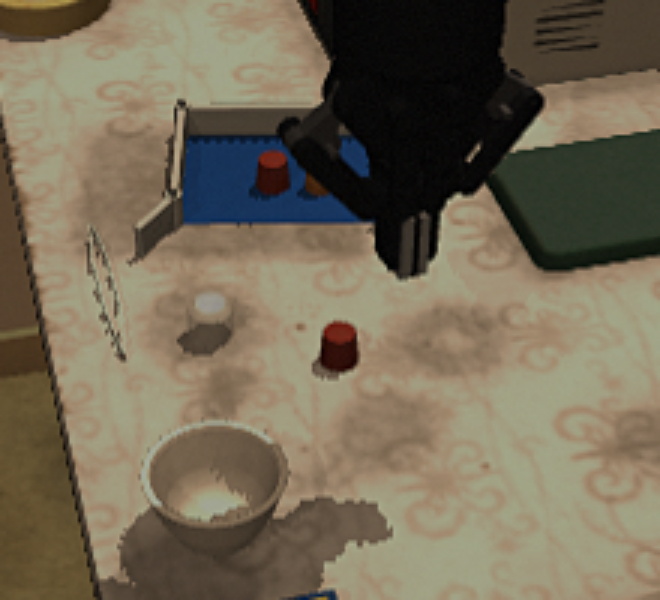

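Brown and red a are inside: red a is at (300,153) px, tray (-7,39). Red b is at (322.6,210.7), tray (31,-133), and clear of the cap. I'll push it home.

```bash
python3 - <<'E'
from h import *
s,e,u,o=push([473.2,-155.6],[-41,37],11.5,hi=60)
finish(e,u,speed=45,hi=90)
bot.move_ptp([480,-330,200],[np.pi,0,1.2])
a=imaging.capture("top");im=imaging.capture("side");print(bot.get_state()["t"])
cv2.imwrite("pics/t6.png",a);cv2.imwrite("pics/s6.png",im)
for n,i,r in(("side",im,(250,120,400,300)),("top",a,(190,140,400,230))):
  for b in blobs(i,170,18,20,400,150,50,r): p=onz(n,[b[0]],18 if n=="top" else 22)[0,:2];print(n,b,p.round(1),T(p).round(1))
cv2.imwrite("pics/f6.png",np.vstack([cv2.resize(a[120:270,170:420],(500,300)),cv2.resize(im[120:270,200:450],(500,300))]))
E
```

```text
start [ 478. -187.] end [448.   4.] yaw 1.729
33.4833 [ 478.6 -187.1    5.5] [-0.48  0.95 -0.69]
F [-0.29  0.62 -0.58]
39.1
40.475
side ([300.3, 153.0], 38, [296, 151, 9, 5]) [477.2  20.5] [-7.4 39.1]
side ([316.3, 157.9], 107, [312, 151, 10, 14]) [503.2  -3.4] [23.6 22.2]
side ([283.6, 154.4], 45, [279, 152, 10, 6]) [444.5  24.2] [-40.1  34.7]
top ([228.8, 173.2], 45, [225, 170, 9, 8]) [509.  10.] [26.  36.6]
top ([223.7, 186.3], 57, [220, 183, 9, 8]) [480.3  21.2] [-4.6 40.5]
top ([222.5, 201.5], 57, [219, 198, 8, 8]) [447.1  23.9] [-37.4  35.1]
```

View pics/f6.png

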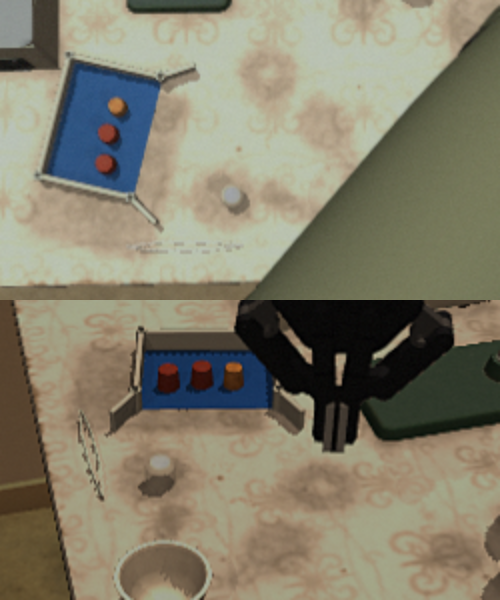

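All three stoppers stand upright inside the tray, at tray y of about 35–40 mm; anything above 12 mm is wholly in. The top view puts them at (229,173), (224,186) and (222,201) px. I'll compare the keep-still objects with the first picture, then hand in.

```bash
python3 - <<'E'
from h import *
a=cv2.imread("pics/side0.png");b=cv2.imread("pics/s6.png")
for n,(x0,y0,x1,y1) in dict(cap=(268,190,292,220),mortar=(250,235,312,300),box=(290,292,335,340)).items():
    g=lambda i:cv2.cvtColor(i[y0:y1,x0:x1],cv2.COLOR_BGR2GRAY).astype(np.float32)
    print(n,cv2.phaseCorrelate(g(a),g(b)))
bot.sign_off();print(bot.get_state()["t"])
E
```

```text
cap ((0.09384293154616508, -0.00260125015535273), 1.028372378150622)
mortar ((-0.09243602653166505, 0.04647803538772877), 0.9460055372781224)
box ((0.2932504934146145, -0.048079315452177696), 0.750177835976636)
the job is handed in; nothing more can be done
the job is handed in; nothing more can be done
```

All three stoppers are inside the catch tray, and I handed the job in at about 40.5 s of the 72 s allowed. I pushed them in one at a time with closed fingers, 5 mm above the table: brown, then red a, then red b. Each push was done in two stages with a camera check in between.

- **Stoppers:** both final pictures show all three upright. Their centres are about 35–40 mm past the mouth line in the top view, so each is wholly inside.
- **Camera agreement:** the two cameras agreed to within about 3 mm for the reds. The side camera put brown at only 22 mm, because I cast the ray at the wrong height for its full-body outline; with the right height it matches the top view (38 mm in an earlier picture from the same spot).
- **Other objects:** the cap and mortar shifted less than 0.1 px between the first and last side pictures. The matchbox read 0.3 px, with a weaker match, probably because of a shadow. I take all three as unmoved.
- **Forces:** the readings I took before, during and after the pushes stayed around 1 N.

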